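# Fetch the lunch tub from behind the mug and measuring cup

### The arm

A 6-joint arm with a two-finger parallel gripper is mounted at the origin on the work surface. World frame = base frame: x ahead of the robot, y to its left, z up, the work surface at z = 0. Lengths are in m, angles in rad, forces in N, time in s.
With the tool pointing down it reaches from about 0.35 to 0.975 m from the base axis. Payload 17.4 kg.
Tool frame: the origin (TCP) lies on the centre line of the jaws, within the pads' length; the fingertips stand robot.tip_reach ahead of it and the grasp point (between the pads) lies 2 mm behind it (robot.tip_reach is the distance from the TCP to the fingertips, in m); z points along the fingers, y is the direction in which the jaws open and shut (so a half turn about z gives the same grasp; the last joint's range is limited). The gripper opens to 85 mm and grips with 20 to 120 N. Pads are 22 mm wide; open, the fingers measure 114 mm over their backs; the gripper's body (76 mm by 85 mm) begins 54 mm behind the grasp point. The pads swing forward as they close: fully open they stand 13 mm farther back than shut.
Start: joints at [1.205, 0.116, 1.442, -0, 1.584, -0.038], TCP at [0.217, 0.639, 0.248] pointing down, gripper open.
Joint ranges: [-2.83, 2.83], [-0.83, 2.19], [0.07, 2.5], [-1.14, 4.28], [0.01, 3], [-2.97, 2.97]. Speed limits (rad/s): [1.89, 1.89, 2.22, 3.14, 3.14, 3.14].

### API

Orientations are given as a unit quaternion [x, y, z, w].
In Python, from rig import robot gives the robot as it stands.
- The arm moves only by the shell command python3 -m creep 'ROWS' [OPENING] [FORCE]. ROWS is JSON, a list that holds one entry, the list of rows, each a list of 4 numbers: the shift along the tool's x, y, z in m, then the turn about the tool's z in rad. In form: [[[dx, dy, dz, roll], ...]]. A call has 1 to 5 rows; each row is the pose to reach, as a shift and turn from the pose commanded when the call began, along the tool's axes at that moment; what a row does not reach only later rows make up. A row lasts 1/10 s, in which the tool goes at most 50 mm and 8.59 degrees, less where a joint would pass 70% of its speed; a pose out of reach is approached as far as the arm can. A call with a gripper value outside its range is refused whole. OPENING is the opening, from 0 (shut) to 1 (fully open), set as the call begins (- or left out, the last holds). The fingers move at their own pace and stop on an object; FORCE is the grip in N (left out, the last holds). Time passes only in rows, so rows that repeat a pose let the fingers close. It gives the time, the measured TCP pose, the force and the opening at its end, in the units of the state.
- robot.read_state(): the state, without advancing time (a new reading comes with each control period).
- robot.read_camera(name): name is "scene" or "top"; returns the picture (400x640x3 uint8, blue, green, red); there is no depth.
- robot.get_calibration(name): a dict with "fx", "fy", "cx", "cy" (pixels), "rvec" (rotation vector, rad) and "tvec" (3), from world to camera coordinates, as OpenCV has them. Camera axes: x right, y down, z forward; pixel columns grow to the right and rows downward; lengths in m; the calibration is good to about 2 mm. A picture is of the moment at which its call begins. get_calibration takes no time and is no camera call.
- robot.finish_job(): hands the job in, once; it reports no verdict.
Trained networks look in the newest picture that a camera, given by its name, has taken for a name from the list of things; names that differ only in an ending like _2 or _b are one class to them, and where a whole thing is asked for, a point or a joint stands for the part that bears it (a point fixed in the world has none). Each returns a list of dicts, best first, with "confidence" (0 to 1); they miss things now and then, are a little off and sometimes report something else, mostly with a low value. They report only what shows in the picture. A call takes as long as a camera call. They do not tell look-alikes from the thing itself.
- robot.regions_of(camera, query): "pixels" (400x640 bool, what is visible of it) and "bbox" ([left, top, right, bottom] in pixels, round what is visible of it).
The state is a dict: "t": time; "qpos": joint angles; "dq": joint speeds; "effort": joint torques, N m; "ee_pos": TCP position; "tool_rot": TCP orientation; "ft_force": force on the tool from outside, world axes, zero at the start; "torque": the same for the moment, N m; "finger_gap": opening from 0.0 (shut) to 1.0 (fully open).
Only numpy, scipy, OpenCV 4.12 (cv2) and the standard library are available. Lean on these libraries where they do the work, as an engineer would, in place of code of your own. Each camera call takes 0.05 s, during which the arm holds its last target. There are 200 camera calls.

### The job

Get the lunch tub out from behind the mug and the measuring cup: first stand both of them on the draining tray, leaving the tub where it is until they are there, then put the tub in the middle of the wooden lunch tray, flat and lined up with its sides. Only then put the mug back in the middle of the round cork coaster and the measuring cup back in the middle of the square wooden one. Keep everything upright, set the mug down gently (it is china), and leave the brush and the soap bottle alone.

Things in the scene. Friction and masses are not known exactly. Their poses are not given: they have to be found in the camera images.
- mug: loose white ceramic mug, outer diameter 64 mm, 80 mm tall, wall 4 mm, about 0.22 kg; origin at the centre of its underside, z up; its handle sticks out to its own +y (a bar 10 mm thick reaching 68 mm from the axis). At the start it stands on the round coaster with the handle roughly towards the robot, its back about 12 mm from the tub: no room for a finger between them; about 34 mm between mug and measuring cup
- measuring_cup: loose aluminium measuring cup, outer diameter 60 mm, 50 mm tall, wall 3 mm, about 0.08 kg; origin at the centre of its underside, z up; a flat strip handle 14 mm wide and 3 mm thick runs out level with the rim to its own +y (its end 88 mm from the axis). At the start it stands on the square coaster beside the mug, handle roughly towards the robot, about 14 mm from the tub
- tub: loose closed clear plastic lunch tub with a white lid (grey panel on top), a box 64 mm (its x) by 110 mm (its y) by 58 mm tall with flush sides, about 0.25 kg; origin at the centre of its underside, z up. At the start it stands on the black mat with a long side towards the mug and measuring cup, which are on the robot's side of it
- round_coaster: round cork coaster, the mug's place, 84 mm diameter, 4 mm thick, fixed on the 2 mm black rubber mat; origin at the centre of its underside, so its top is 4 mm above the origin (6 mm above the work surface). Either to the left or to the right of the square one, centres about 96 mm apart
- square_coaster: square light wood coaster, the measuring cup's place, 80 mm by 80 mm, 4 mm thick, fixed on the black mat beside the round one; origin at the centre of its underside, top 4 mm above the origin
- drain_tray: blue plastic draining tray with thin white ribs, the side area, fixed, 250 mm (its x) by 140 mm (its y), flat floor 4 mm above the work surface, rim 4 mm thick and 10 mm high over all; origin at the centre of its underside. Its long side points roughly away from the robot; it stands to the left or right of the mat, the lunch tray on the other side
- lunch_tray: brown wooden lunch tray, fixed, 130 mm (its x) by 170 mm (its y), flat floor 4 mm above the work surface, rim 4 mm thick and 12 mm high over all; origin at the centre of its underside. The tub's 110 mm side goes along the tray's 170 mm side
- brush: purple dish brush lying bristles up beyond the mat, 222 mm long, 48 mm wide, 36 mm high; a bystander; origin on its underside near the middle, head to its +x
- soap_bottle: green plastic soap bottle, 60 mm diameter, 170 mm tall; a bystander standing beyond the tray on the right; origin at the centre of its underside
Not all that is in view belongs to the job. Leave any purple look-alike of the measuring_cup alone. What is shaped like the mug but red or yellow is not meant.

How it is judged:
On the way, in this order (a step that is already met when the one before it is completed fails the run):
1. the mug and the measuring cup both stand released on the draining tray, the tub still where it was (within 30 mm) (linear speed of each of mug, measuring_cup below 0.03 m/s and contact force between each of mug, measuring_cup and the fingers below 0.1 N and angle between each of mug, measuring_cup's own z axis and vertical below 0.12 rad and z of each of mug, measuring_cup in the frame of drain_tray below 0.009 m and x of mug in the frame of drain_tray between -0.1 and 0.1 m and y of mug in the frame of drain_tray between -0.05 and 0.05 m and x of measuring_cup in the frame of drain_tray between -0.1 and 0.1 m and y of measuring_cup in the frame of drain_tray between -0.05 and 0.05 m and distance of tub from where it was at the start of the episode below 0.03 m), for 0.2 s.
2. the tub stands released in the lunch tray, the mug and measuring cup still on the draining tray (linear speed of each of tub, mug, measuring_cup below 0.03 m/s and contact force between each of tub, mug, measuring_cup and the fingers below 0.1 N and angle between each of tub, mug, measuring_cup's own z axis and vertical below 0.12 rad and horizontal distance between tub and lunch_tray below 0.015 m and angle between the x axis of tub and the x axis of lunch_tray, either way round below 0.2 rad and z of tub in the frame of lunch_tray below 0.009 m and z of each of mug, measuring_cup in the frame of drain_tray below 0.009 m and x of mug in the frame of drain_tray between -0.1 and 0.1 m and y of mug in the frame of drain_tray between -0.05 and 0.05 m and x of measuring_cup in the frame of drain_tray between -0.1 and 0.1 m and y of measuring_cup in the frame of drain_tray between -0.05 and 0.05 m), for 0.2 s.
3. the mug and the measuring cup are back on their own coasters (linear speed of each of mug, measuring_cup below 0.03 m/s and contact force between each of mug, measuring_cup and the fingers below 0.1 N and angle between each of mug, measuring_cup's own z axis and vertical below 0.12 rad and horizontal distance between mug and round_coaster below 0.015 m and z of mug in the frame of round_coaster below 0.008 m and horizontal distance between measuring_cup and square_coaster below 0.015 m and z of measuring_cup in the frame of square_coaster below 0.008 m), for 0.2 s.
At the end, for the whole second after the job is handed in: mug upright on the round coaster and measuring cup upright on the square coaster, each centred within 15 mm; tub flat in the lunch tray, centred within 15 mm and lined up with it within 0.2 rad; all released and at rest (all of step 3 and linear speed of tub below 0.03 m/s and contact force between tub and the fingers below 0.1 N and angle between tub's own z axis and vertical below 0.12 rad and horizontal distance between tub and lunch_tray below 0.015 m and angle between the x axis of tub and the x axis of lunch_tray, either way round below 0.2 rad and z of tub in the frame of lunch_tray below 0.009 m); the robot touches nothing.
It fails at once if the brush is moved more than 30 mm (distance of brush from where it was at the start of the episode above 0.03 m).
It fails at once if the soap bottle is moved more than 30 mm (distance of soap_bottle from where it was at the start of the episode above 0.03 m).
It fails at once if the mug, measuring cup or tub is tipped more than 0.6 rad (angle between any of mug, measuring_cup, tub's own z axis and vertical above 0.6 rad).
It fails at once if the mug is dropped or banged down (over 60 N) (contact force between mug and drain_tray above 60 N or contact force between mug and round_coaster above 60 N).
It also fails if it takes over 128 s, if anything falls off the work surface, if the arm or the gripper's body presses on something with over 40 N, if the wrist force passes 120 N, or if a joint passes its speed limit or range.

## Working session

There is one attempt and no reset: what is moved stays moved. The work goes in short steps, Python scripts to look and compute and a shell command to move; the robot and the scene stay as the last step left them, time stands still between calls to the robot, and variables do not carry over. Pictures are saved under pics/ and viewed, about 12 in all and at most 16, crops included, and the job is handed in when it is done.

```bash
ls; mkdir -p pics
python3 - <<'E'
from rig import robot
import cv2,numpy as np
print(robot.tip_reach, robot.read_state())
for c in("scene","top"):
    im=robot.read_camera(c); cv2.imwrite(f"pics/{c}0.png",im)
    k=robot.get_calibration(c); R=cv2.Rodrigues(np.array(k["rvec"],float))[0]; print(c,k,"cam at",-R.T@np.array(k["tvec"]))
    for q in("mug","measuring_cup","tub","round_coaster","square_coaster","drain_tray","lunch_tray","brush","soap_bottle"):
        for r in robot.regions_of(c,q): 
            ys,xs=np.nonzero(r["pixels"]); print(c,q,round(r["confidence"],2),r["bbox"],xs.size,xs.mean().round(1),ys.mean().round(1))
E
```

```text
pics
0.017 {'t': 0.0, 'qpos': array([ 1.20518493e+00,  1.16475300e-01,  1.44227080e+00,  8.27812234e-06,
        1.58398268e+00, -3.77940739e-02]), 'dq': array([ 0.000312  , -0.00137613,  0.0003309 , -0.0003046 ,  0.00068999,
        0.00023435]), 'effort': array([-3.03423978e-03, -7.31964612e+01, -6.32508588e+01, -2.37097111e-04,
        6.02296670e-03,  3.73819478e-05]), 'ee_pos': array([0.21727669, 0.63889545, 0.24756592]), 'tool_rot': array([ 1.63175640e-01,  9.86596872e-01, -5.55719891e-04, -1.17859840e-04]), 'ft_force': array([ 0.71405374,  1.41173869, -0.15910926]), 'torque': array([ 0.02533493, -0.01610828, -0.03580534]), 'finger_gap': 0.9999287343819302}
scene {'fx': 404.26054447952725, 'fy': 404.26054447952725, 'cx': 323.0245287847566, 'cy': 205.06284896168447, 'rvec': array([ 1.35063066,  2.02081255, -1.03418344]), 'tvec': array([ 0.23192302, -0.2963794 ,  1.46323634])} cam at [1.3384646  0.31582406 0.62566549]
scene mug 0.79 [329.3, 177.1, 360.5, 218.5] 913 346.4 196.3
scene mug 0.75 [286.5, 141.3, 311.3, 175.3] 711 298.0 157.6
scene mug 0.56 [376.3, 161.0, 411.1, 197.7] 
[... 1260 characters left out ...]
[225.2, 131.6, 265.2, 178.9] 890 243.1 152.3
top measuring_cup 0.78 [340.7, 207.9, 373.0, 262.3] 834 356.5 227.8
top measuring_cup 0.66 [315.1, 295.3, 374.7, 324.6] 992 351.2 311.8
top tub 0.73 [307.2, 164.7, 365.0, 204.2] 1741 335.3 182.3
top round_coaster 0.65 [292.6, 210.7, 328.9, 233.7] 188 316.3 226.2
top square_coaster 0.91 [334.6, 199.4, 375.5, 245.2] 563 350.5 224.0
top drain_tray 0.91 [438.8, 185.7, 524.7, 306.3] 7341 481.8 244.4
top drain_tray 0.4 [289.5, 206.3, 329.9, 237.1] 310 314.4 225.8
top lunch_tray 0.76 [128.4, 206.8, 216.9, 278.5] 4907 172.3 242.2
top brush 0.95 [297.9, 107.8, 389.3, 131.5] 1260 331.5 119.2
top soap_bottle 0.72 [450.2, 114.1, 498.5, 156.3] 1295 473.0 137.7
```

Run:
```python
import cv2
a=cv2.imread("pics/top0.png"); cv2.imwrite("pics/top0b.png",cv2.resize(a[95:335,110:530],None,fx=1.9,fy=1.9,interpolation=cv2.INTER_CUBIC))
a=cv2.imread("pics/scene0.png"); cv2.imwrite("pics/scene0b.png",cv2.resize(a[110:310,160:560],None,fx=2,fy=2,interpolation=cv2.INTER_CUBIC))
```

```text
(no output)
```

View pics/top0b.png

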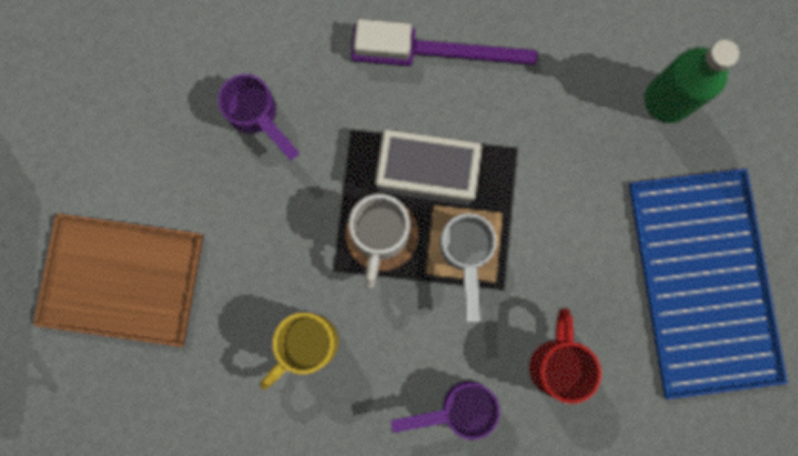

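View pics/scene0b.png

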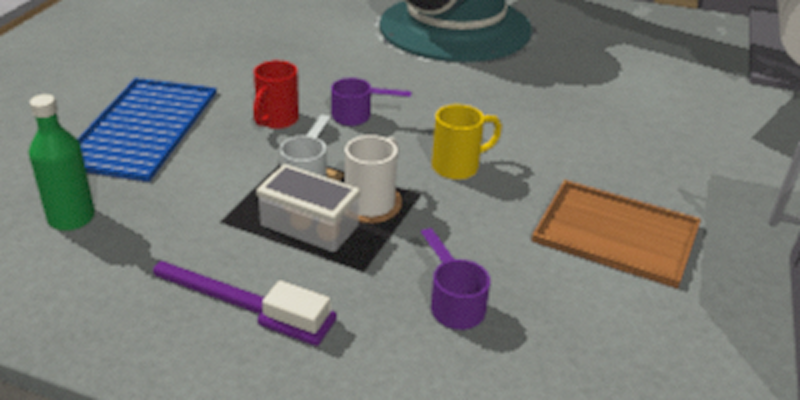

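The mugs in the top picture are white (309,216), yellow (269,277) and red (407,287). The white one on the cork is the mug meant. The measuring cups are aluminium (356,228) and purple (243,152) and (351,312), and the aluminium one on the wood is meant. The enlarged crops confirm both. The drain tray is on the right at (482,245) and the lunch tray on the left at (172,242).

Next I'll fit the poses by silhouette.

```bash
cat > h.py <<'E'
from rig import robot
import cv2,numpy as np
from scipy.optimize import minimize
def box(x0,x1,y0,y1,z0,z1): return np.array([[x,y,z] for x in(x0,x1) for y in(y0,y1) for z in(z0,z1)],float)
def cyl(r,h):
    a=np.linspace(0,2*np.pi,48,endpoint=False); return np.array([[r*np.cos(t),r*np.sin(t),z] for z in(0,h) for t in a])
# parts (convex), z offset of origin
M={"mug":[cyl(.032,.08),box(-.005,.005,0,.068,.015,.065)],"measuring_cup":[cyl(.030,.05),box(-.007,.007,0,.088,.047,.05)],
"tub":[box(-.032,.032,-.055,.055,0,.058)],"round_coaster":[cyl(.042,.004)],"square_coaster":[box(-.04,.04,-.04,.04,0,.004)],
"drain_tray":[box(-.125,.125,-.07,.07,0,.01)],"lunch_tray":[box(-.065,.065,-.085,.085,0,.012)]}
def ray(cam,uv,z):
    k=robot.get_calibration(cam);R=cv2.Rodrigues(np.array(k["rvec"],float))[0];c=-R.T@k["tvec"]
    d=R.T@np.array([(uv[0]-k["cx"])/k["fx"],(uv[1]-k["cy"])/k["fy"],1]);return (c+d*(z-c[2])/d[2])[:2]
def sil(cam,name,p,z,S=4):
    k=robot.get_calibration(cam);K=np.array([[k["fx"],0,k["cx"]],[0,k["fy"],k["cy"]],[0,0,1.]])
    im=np.zeros((400,640),np.uint8);c,s=np.cos(p[2]),np.sin(p[2]);Rz=np.array([[c,-s,0],[s,c,0],[0,0,1]])
    for P in M[name]:
        uv=cv2.projectPoints(P@Rz.T+[p[0],p[1],z],np.array(k["rvec"],float),np.array(k["tvec"],float),K,None)[0]
        cv2.fillConvexPoly(im,np.round(cv2.convexHull(uv.astype(np.float32))*256).astype(np.int32),255,cv2.LINE_AA,8)
    return im/255.
def fit(name,masks,z,p0,ign=None):
    """masks: {cam:bool mask}; ign: {cam: mask of pixels not counted}"""
    def cost(p):
        t=0
        for c,m in masks.items():
            s=sil(c,name,p,z);w=1-ign[c] if ign and c in ign else 1
            t+=np.abs(s-m).__mul__(w).sum()/m.sum()
        return t
    r=minimize(cost,p0,method="Nelder-Mead",options=dict(initial_simplex=[p0]+[np.add(p0,d) for d in([.012,0,0],[0,.012,0],[0,0,.2])],xatol=2e-4,fatol=1e-4,maxiter=200))
    return r.x,r.fun
def find(cam,name,near=None,rad=30,take=True):
    if take: robot.read_camera(cam)
    L=robot.regions_of(cam,name)
    for r in L:
        ys,xs=np.nonzero(r["pixels"])
        if near is None or np.hypot(xs.mean()-near[0],ys.mean()-near[1])<rad: return r["pixels"]
def go(x,y,z,jaw):
    """tool-frame shift/turn to a world TCP point, jaw line at angle jaw (world yaw, mod pi)"""
    s=robot.read_state();from_=s["ee_pos"]
    from scipy.spatial.transform import Rotation as Ro
    R=Ro.from_quat(s["tool_rot"]).as_matrix()
    d=R.T@(np.array([x,y,z])-from_); cur=np.arctan2(R[1,1],R[0,1])
    dy=(jaw-cur+np.pi/2)%np.pi-np.pi/2; roll=dy*np.sign(R[2,2])
    print("go",np.round([x,y,z,jaw],4),"-> tool",np.round(d,4),"roll",round(roll,3),"q6",round(s["qpos"][5],2),"tilt",round(float(np.arccos(-R[2,2])),4),"t",round(s["t"],2))
E
python3 - <<'E'
from h import *
import numpy as np
for n,z,near,ns in(("drain_tray",0,(482,245),None),("lunch_tray",0,(172,242),(469,226)),("tub",.002,(335,182),(314,213)),("mug",.006,(309,216),(346,196)),("measuring_cup",.006,(356,228),None)):
    m={"top":find("top",n,near)}
    if ns is not None and n!="tub": m["scene"]=find("scene",n,ns)
    if n=="drain_tray": m["scene"]=find("scene",n,(231,174))
    for sub in ({"top":m["top"]},m):
        sub={k:v for k,v in sub.items() if v is not None}
        ys,xs=np.nonzero(m["top"]);c=ray("top",(xs.mean(),ys.mean()),z+.02)
        best=min((fit(n,sub,z,[c[0],c[1],a]) for a in((2.8,3.4) if n in("mug","measuring_cup") else (-.15,.15))),key=lambda r:r[1])
        print(n,list(sub),np.round(best[0],4),round(best[1],3))
        if len(m)==1: break
E
```

```text
drain_tray ['top'] [ 0.5052 -0.3366  0.1376] 0.042
drain_tray ['top', 'scene'] [ 0.5051 -0.3349  0.1386] 0.188
lunch_tray ['top'] [ 0.4985  0.3373 -0.1261] 0.04
lunch_tray ['top', 'scene'] [ 0.4992  0.3395 -0.1258] 0.101
tub ['top'] [ 0.627  -0.0119 -0.1286] 0.125
mug ['top'] [0.5581 0.0419 1.4547] 0.129
mug ['top', 'scene'] [0.5562 0.0414 1.4507] 0.394
measuring_cup ['top'] [ 0.5423 -0.0568  3.5185] 0.52
```

Run:
```python
from h import *
m={"top":find("top","measuring_cup",(356,228),12)}
c=ray("top",(356,224),.05)
for a in(1.35,1.8):print(np.round(fit("measuring_cup",m,.006,[c[0],c[1],a])[0],4),fit("measuring_cup",m,.006,[c[0],c[1],a])[1])
M["soap_bottle"]=[cyl(.03,.11),cyl(.008,.17)]
b=find("top","soap_bottle");print("bottle",fit("soap_bottle",{"top":b},0,[.66,-.31,0]))
ms=find("top","square_coaster");mr=find("top","round_coaster",(315,226))
cup=sil("top","measuring_cup",fit("measuring_cup",m,.006,[c[0],c[1],1.5])[0],.006)>0
mug=sil("top","mug",[.558,.042,1.453],.006)>0
print("sq",fit("square_coaster",{"top":ms},.002,[c[0],c[1],-.1],{"top":cup}))
print("rd",fit("round_coaster",{"top":mr},.002,[.558,.042,0],{"top":mug}))
go(.557,.0417,.25,1.453)
```

```text
[ 0.5422 -0.0587  1.599 ] 0.10947144075021312
[ 0.5425 -0.0587  1.5947] 0.10936487638533675
bottle (array([ 0.72354074, -0.30350238, -0.93603765]), np.float64(0.08758074866310162))
sq (array([ 0.54422069, -0.0567468 , -0.10569601]), np.float64(0.16354369562394494))
rd (array([0.55737288, 0.03974961, 0.08770898]), np.float64(0.24775290647232345))
go [0.557  0.0417 0.25   1.453 ] -> tool [-0.5139 -0.4562 -0.0017] roll -0.21 q6 -0.04 tilt 0.0 t 2.2
```

```bash
python3 -m creep '[[[-0.02,-0.018,0,0],[-0.056,-0.05,0,0],[-0.093,-0.083,0,0],[-0.131,-0.116,0,0],[-0.168,-0.149,0,0]]]' 0.93 40 
python3 -m creep '[[[-0.037,-0.033,0,0],[-0.075,-0.066,0,0],[-0.112,-0.1,0,0],[-0.15,-0.133,0,0],[-0.187,-0.166,0,0]]]'
python3 -c "
from h import *
go(.557,.0417,.25,1.453)"
```

```text
t: 2.7
ee_pos: [0.3289, 0.4422, 0.2484]
tool_rot: [0.163, 0.987, 0.0, 0.0]
ft_force: [0.8, -0.2, 0.6]
finger_gap: 0.927
t: 3.2
ee_pos: [0.4523, 0.2251, 0.2487]
tool_rot: [0.163, 0.987, 0.0, 0.0]
ft_force: [0.5, 1.8, 0.3]
finger_gap: 0.929
go [0.557  0.0417 0.25   1.453 ] -> tool [-0.1581 -0.1399 -0.0013] roll -0.21 q6 -0.83 tilt 0.0009 t 3.2
```

```bash
python3 -m creep '[[[-0.037,-0.033,0,-0.05],[-0.075,-0.066,0,-0.1],[-0.112,-0.099,0,-0.15],[-0.145,-0.129,0,-0.21],[-0.159,-0.141,0,-0.21]]]' 
python3 -m creep '[[[0,0,0.03,0],[0,0,0.07,0],[0,0,0.1,0],[0,0,0.115,0],[0,0,0.115,0]]]'
python3 - <<'E'
from h import *
go(.557,.0417,.06,1.453)
for c in("top","scene"): cv2.imwrite(f"pics/{c}1.png",robot.read_camera(c))
a=cv2.imread("pics/top1.png")[130:330,220:440];b=cv2.imread("pics/scene1.png")[100:300,240:460]
cv2.imwrite("pics/c1.png",cv2.resize(np.hstack([a,b]),None,fx=1.8,fy=1.8,interpolation=cv2.INTER_CUBIC))
E
```

```text
t: 3.7
ee_pos: [0.558, 0.0391, 0.2481]
tool_rot: [0.059, 0.998, -0.0, -0.0]
ft_force: [-0.3, 1.0, 0.0]
finger_gap: 0.928
t: 4.2
ee_pos: [0.5562, 0.0426, 0.1318]
tool_rot: [0.059, 0.998, -0.0, -0.001]
ft_force: [-0.3, -0.6, 0.8]
finger_gap: 0.934
go [0.557  0.0417 0.06   1.453 ] -> tool [-0.0011 -0.0008  0.0717] roll -0.0 q6 -1.42 tilt 0.0028 t 4.2
```

View pics/c1.png

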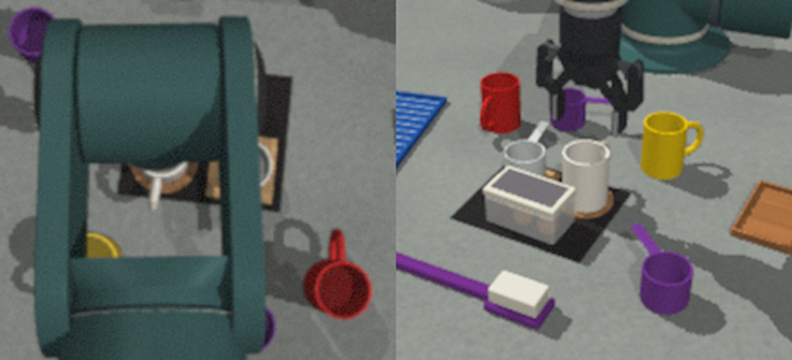

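The picture shows the open jaws straddling the white mug's rim, at about (590,130) in the crop. I'll go down.

```bash
python3 -m creep '[[[-0.001,0,0.02,0],[-0.001,0,0.045,0],[-0.001,0,0.065,0],[-0.001,0,0.076,0],[-0.001,0,0.076,0]]]' 
python3 -m creep '[[[0,0,0,0],[0,0,0,0],[0,0,0,0],[0,0,0,0],[0,0,0,0]]]' 0.6 40
python3 -m creep '[[[0,0,0,0],[0,0,-0.01,0],[0,0,-0.03,0],[0,0,-0.06,0],[0,0,-0.09,0]]]'
```

```text
t: 4.8
ee_pos: [0.558, 0.0422, 0.0574]
tool_rot: [0.059, 0.998, -0.0, -0.0]
ft_force: [-0.5, -0.1, 0.6]
finger_gap: 0.93
t: 5.3
ee_pos: [0.5589, 0.0422, 0.0592]
tool_rot: [0.059, 0.998, 0.0, 0.001]
ft_force: [1.1, 0.7, 7.6]
finger_gap: 0.727
t: 5.8
ee_pos: [0.5576, 0.0421, 0.149]
tool_rot: [0.059, 0.998, -0.0, -0.0]
ft_force: [0.5, -0.3, -2.3]
finger_gap: 0.725
```

```bash
python3 -c "
from h import *
go(.5596,-.328,.15,1.453)"
```

```text
go [ 0.5596 -0.328   0.15    1.453 ] -> tool [-0.0455 -0.3673 -0.001 ] roll 0.0 q6 -1.42 tilt 0.0003 t 5.8
```

```bash
python3 -m creep '[[[0,-0.02,0,0],[-0.005,-0.055,0,0],[-0.011,-0.095,0,0],[-0.017,-0.135,0,0],[-0.022,-0.175,0,0]]]' 
python3 -m creep '[[[-0.005,-0.04,0,0],[-0.01,-0.08,0,0],[-0.015,-0.12,0,0],[-0.02,-0.155,0,0],[-0.0225,-0.18,0,0]]]'
python3 -m creep '[[[-0.001,-0.012,0,0],[-0.001,-0.012,0.015,0],[-0.001,-0.012,0.035,0],[-0.001,-0.012,0.055,0],[-0.001,-0.012,0.07,0]]]'
python3 -m creep '[[[0,0,0.008,0],[0,0,0.012,0],[0,0,0.015,0],[0,0,0.017,0],[0,0,0.018,0]]]'
python3 -c "
from h import *
go(.5596,-.328,.056,1.453)"
```

```text
t: 6.3
ee_pos: [0.559, -0.1358, 0.1483]
tool_rot: [0.059, 0.998, -0.0, 0.0]
ft_force: [0.5, 0.3, -2.5]
finger_gap: 0.728
t: 6.8
ee_pos: [0.56, -0.3179, 0.1481]
tool_rot: [0.059, 0.998, -0.0, 0.0]
ft_force: [0.8, 0.3, -1.6]
finger_gap: 0.729
t: 7.3
ee_pos: [0.5596, -0.3261, 0.0753]
tool_rot: [0.058, 0.998, 0.001, -0.001]
ft_force: [-0.3, 0.7, -2.3]
finger_gap: 0.731
t: 7.8
ee_pos: [0.5602, -0.3277, 0.0598]
tool_rot: [0.059, 0.998, -0.0, 0.0]
ft_force: [0.6, 0.2, -2.0]
finger_gap: 0.728
go [ 0.5596 -0.328   0.056   1.453 ] -> tool [ 0.0005 -0.0003  0.0038] roll -0.0 q6 -2.02 tilt 0.0007 t 7.8
```

```bash
python3 -m creep '[[[0,0,0.001,0],[0,0,0.002,0],[0,0,0.003,0],[0,0,0.003,0],[0,0,0.003,0]]]' 
python3 -m creep '[[[0,0,0.001,0],[0,0,0.001,0],[0,0,0.001,0]]]' ;python3 -m creep '[[[0,0,0.001,0],[0,0,0.001,0],[0,0,0.001,0]]]'
```

```text
t: 8.3
ee_pos: [0.5601, -0.3278, 0.0573]
tool_rot: [0.059, 0.998, -0.0, 0.0]
ft_force: [-2.8, 1.2, 5.3]
finger_gap: 0.732
t: 8.6
ee_pos: [0.5603, -0.3279, 0.0572]
tool_rot: [0.059, 0.998, -0.0, 0.001]
ft_force: [-6.6, 3.5, 15.2]
finger_gap: 0.726
t: 8.9
ee_pos: [0.5604, -0.3279, 0.0572]
tool_rot: [0.059, 0.998, -0.0, 0.001]
ft_force: [-12.1, 6.3, 25.6]
finger_gap: 0.727
```

In contact with the tray. I'll ease off, release and rise.

```bash
python3 -m creep '[[[0,0,-0.001,0],[0,0,-0.002,0],[0,0,-0.002,0]]]' 
python3 -m creep '[[[0,0,0,0],[0,0,0,0],[0,0,0,0],[0,0,0,0]]]' 0.95
python3 -m creep '[[[0,0,-0.01,0],[0,0,-0.035,0],[0,0,-0.07,0],[0,0,-0.11,0],[0,0,-0.13,0]]]'
python3 -c "
from h import *
go(.5423,-.0587,.15,1.597)"
```

```text
t: 9.2
ee_pos: [0.5602, -0.3279, 0.0572]
tool_rot: [0.059, 0.998, -0.0, 0.0]
ft_force: [-2.9, 0.7, 7.8]
finger_gap: 0.727
t: 9.6
ee_pos: [0.5599, -0.3276, 0.0561]
tool_rot: [0.059, 0.998, 0.0, -0.0]
ft_force: [-0.2, -0.8, 0.5]
finger_gap: 0.948
t: 10.1
ee_pos: [0.5606, -0.328, 0.1911]
tool_rot: [0.059, 0.998, -0.001, 0.002]
ft_force: [-0.1, 0.1, 0.3]
finger_gap: 0.947
go [ 0.5423 -0.0587  0.15    1.597 ] -> tool [0.0499 0.2654 0.0404] roll -0.144 q6 -2.02 tilt 0.0043 t 10.1
```

```bash
python3 -m creep '[[[0.005,0.025,0,0],[0.014,0.07,0,0],[0.022,0.115,0,0],[0.03,0.16,0,0],[0.039,0.205,0,0]]]' 
python3 -m creep '[[[0.007,0.04,0.01,-0.07],[0.011,0.06,0.025,-0.144],[0.011,0.06,0.035,-0.144],[0.011,0.06,0.04,-0.144],[0.011,0.06,0.04,-0.144]]]'
python3 - <<'E'
from h import *
im=robot.read_camera("top");cv2.imwrite("pics/top2.png",im)
m=find("top","mug",(480,235),45,False)
if m is not None: print("mug",fit("mug",{"top":m},.004,[.56,-.328,1.45]))
go(.5423,-.0587,.034,1.597)
E
```

```text
t: 10.6
ee_pos: [0.5449, -0.1178, 0.1872]
tool_rot: [0.059, 0.998, -0.0, 0.0]
ft_force: [-0.2, -0.4, 0.1]
finger_gap: 0.946
t: 11.1
ee_pos: [0.5414, -0.0594, 0.1461]
tool_rot: [-0.012, 1.0, -0.0, -0.0]
ft_force: [0.4, -0.3, 0.8]
finger_gap: 0.949
mug (array([ 0.55925371, -0.33019177,  1.36849291]), np.float64(0.16289129025937815))
go [ 0.5423 -0.0587  0.034   1.597 ] -> tool [-0.0006  0.0009  0.1129] roll -0.002 q6 -1.75 tilt 0.0004 t 11.2
```

```bash
python3 -m creep '[[[0,0,0.03,0],[0,0.001,0.07,0],[0,0.001,0.095,0],[0,0.001,0.108,0],[0,0.001,0.112,0]]]' 
python3 -m creep '[[[0,0,0,0],[0,0,0,0],[0,0,0,0],[0,0,0,0],[0,0,0,0]]]' 0.55 30
python3 -m creep '[[[0,0,0,0],[0,0,-0.01,0],[0,0,-0.03,0],[0,0,-0.06,0],[0,0,-0.09,0]]]'
python3 -c "
from h import *
go(.4456,-.344,.15,1.597)"
```

```text
t: 11.7
ee_pos: [0.5413, -0.0581, 0.0337]
tool_rot: [-0.013, 1.0, 0.0, -0.001]
ft_force: [0.0, 0.3, 0.2]
finger_gap: 0.947
t: 12.2
ee_pos: [0.5423, -0.0578, 0.0359]
tool_rot: [-0.013, 1.0, -0.0, 0.001]
ft_force: [1.2, -1.1, 7.0]
finger_gap: 0.678
t: 12.7
ee_pos: [0.5412, -0.0575, 0.1261]
tool_rot: [-0.013, 1.0, 0.0, -0.0]
ft_force: [0.1, -1.0, 0.2]
finger_gap: 0.68
go [ 0.4456 -0.344   0.15    1.597 ] -> tool [ 0.1031 -0.2839 -0.0239] roll 0.0 q6 -1.75 tilt 0.0001 t 12.7
```

```bash
python3 -m creep '[[[0.006,-0.015,-0.01,0],[0.018,-0.05,-0.024,0],[0.034,-0.09,-0.024,0],[0.05,-0.135,-0.024,0],[0.066,-0.18,-0.024,0]]]' 
python3 -m creep '[[[0.015,-0.04,0,0],[0.027,-0.075,0,0],[0.035,-0.096,0,0],[0.037,-0.104,0.01,0],[0.037,-0.104,0.03,0]]]'
python3 -m creep '[[[0,0,0.03,0],[0,0,0.055,0],[0,0,0.072,0],[0,0,0.08,0],[0,0,0.08,0]]]'
python3 -c "
from h import *
go(.4456,-.344,.033,1.597)"
```

```text
t: 13.2
ee_pos: [0.4788, -0.2411, 0.1485]
tool_rot: [-0.013, 1.0, -0.0, 0.0]
ft_force: [-0.0, -0.1, 0.1]
finger_gap: 0.682
t: 13.7
ee_pos: [0.4455, -0.3456, 0.1187]
tool_rot: [-0.012, 1.0, -0.001, 0.001]
ft_force: [0.3, 0.3, -1.2]
finger_gap: 0.685
t: 14.2
ee_pos: [0.4454, -0.3436, 0.0371]
tool_rot: [-0.013, 1.0, 0.001, -0.001]
ft_force: [0.1, 0.4, 0.1]
finger_gap: 0.679
go [ 0.4456 -0.344   0.033   1.597 ] -> tool [-0.0002 -0.0004  0.0041] roll 0.0 q6 -2.3 tilt 0.002 t 14.2
```

```bash
python3 -m creep '[[[0,0,0.001,0],[0,0,0.002,0],[0,0,0.003,0],[0,0,0.004,0],[0,0,0.004,0]]]' 
python3 -m creep '[[[0,0,0,0],[0,0,0,0],[0,0,0,0],[0,0,0,0]]]' 0.95
python3 -m creep '[[[0,0,-0.01,0],[0,0,-0.035,0],[0,0,-0.07,0],[0,0,-0.11,0],[0,0,-0.15,0]]]'
python3 -c "
from h import *
go(.62,-.0119,.15,-.1286)"
```

```text
t: 14.7
ee_pos: [0.4459, -0.3442, 0.0344]
tool_rot: [-0.013, 1.0, -0.0, 0.0]
ft_force: [0.1, -0.1, -0.5]
finger_gap: 0.681
t: 15.1
ee_pos: [0.4459, -0.3442, 0.0344]
tool_rot: [-0.013, 1.0, -0.0, 0.0]
ft_force: [-0.3, -0.3, 0.4]
finger_gap: 0.947
t: 15.6
ee_pos: [0.4456, -0.344, 0.1867]
tool_rot: [-0.013, 1.0, -0.0, 0.0]
ft_force: [0.3, -0.0, -0.4]
finger_gap: 0.948
go [ 0.62   -0.0119  0.15   -0.1286] -> tool [-0.183   0.3274  0.0366] roll -1.416 q6 -2.3 tilt 0.0003 t 15.6
```

Run:
```python
from h import *
im=robot.read_camera("top");cv2.imwrite("pics/top3.png",im)
for n,z,near,p0 in(("round_coaster",.002,(315,226),[.557,.04,0]),("square_coaster",.002,(355,224),[.544,-.057,-.1]),("tub",.002,(335,182),[.627,-.012,-.13]),("lunch_tray",0,(172,242),[.4985,.337,-.126])):
    m=find("top",n,near)
    if m is not None:
        f=fit(n,{"top":m},z,p0);print(n,np.round(f[0],4),round(f[1],3))
cv2.imwrite("pics/c3.png",cv2.resize(im[130:330,240:540],None,fx=2.5,fy=2.5,interpolation=cv2.INTER_CUBIC))
```

```text
round_coaster [0.5547 0.0383 0.2474] 0.059
square_coaster [ 0.5464 -0.0564 -0.1331] 0.127
tub [ 0.6274 -0.0119 -0.1279] 0.119
lunch_tray [ 0.4991  0.3381 -0.1219] 0.075
```

View pics/c3.png

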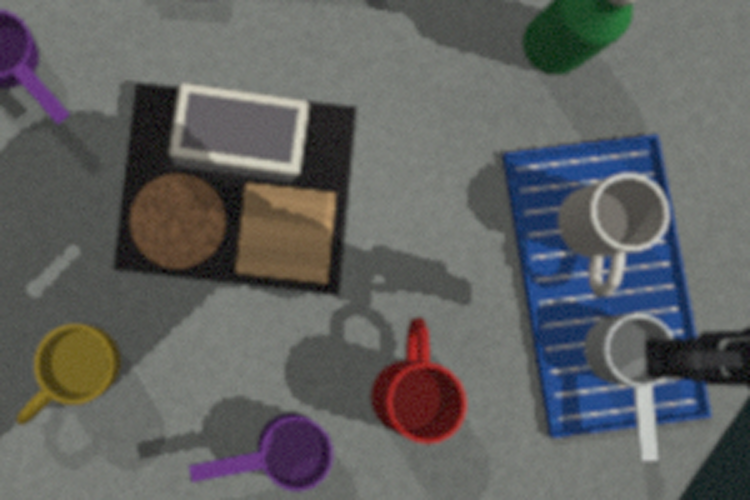

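The mug and measuring cup both stand on the blue tray, with the tub and the bare coasters in full view. Now the tub.

```bash
python3 -m creep '[[[-0.012,0.02,0,0],[-0.035,0.06,0,0],[-0.058,0.1,0,0],[-0.081,0.14,0,0],[-0.105,0.18,0,0]]]'
python3 -m creep '[[[-0.02,0.035,0,0],[-0.043,0.075,0,0],[-0.065,0.115,0,0],[-0.08,0.14,0,0],[-0.085,0.147,0,0]]]'
python3 -m creep '[[[0,0,0.005,0.14],[0,0,0.01,0.28],[0,0,0.02,0.42],[0,0,0.03,0.56],[0,0,0.036,0.7]]]'
python3 -m creep '[[[0,0,0,0.14],[0,0,0,0.28],[0,0,0,0.42],[0,0,0,0.56],[0,0,0,0.7]]]'
python3 -m creep '[[[0,0,0,0.13],[0,0,0,0.26],[0,0,0,0.327],[0,0,0,0.327],[0,0,0,0.327]]]'
python3 - <<'E'
from h import *
print("lid centre",ray("top",(240/2.5+240,130/2.5+130),.06),"brush edge",ray("top",(330,131),0))
print("sq",ray("top",(286/2.5+240,232/2.5+130),.006))
go(.6274,-.0119,.04,-.128)
E
```

```text
t: 16.55
ee_pos: [0.5465, -0.1597, 0.1837]
tool_rot: [-0.013, 1.0, 0.0, -0.0]
ft_force: [0.7, -1.0, 1.2]
finger_gap: 0.948
t: 17.05
ee_pos: [0.6279, -0.0098, 0.1832]
tool_rot: [-0.014, 1.0, 0.0, -0.001]
ft_force: [0.6, -0.1, 0.1]
finger_gap: 0.952
t: 17.55
ee_pos: [0.6267, -0.0131, 0.1468]
tool_rot: [0.334, 0.943, -0.0, -0.001]
ft_force: [0.1, 0.4, -0.1]
finger_gap: 0.949
t: 18.05
ee_pos: [0.6269, -0.0131, 0.1477]
tool_rot: [0.637, 0.771, -0.0, -0.0]
ft_force: [0.5, 0.7, -0.2]
finger_gap: 0.948
t: 18.55
ee_pos: [0.627, -0.0128, 0.1479]
tool_rot: [0.751, 0.66, -0.0, -0.0]
ft_force: [0.5, -0.3, -0.5]
finger_gap: 0.948
lid centre [ 0.6244969  -0.01350178] brush edge [ 0.75451133 -0.00138223]
sq [ 0.54453058 -0.05711277]
go [ 0.6274 -0.0119  0.04   -0.128 ] -> tool [0.001  0.0003 0.1079] roll -0.0 q6 0.07 tilt 0.0006 t 18.55
```

```bash
python3 -m creep '[[[0,0,0.03,0],[0,0,0.07,0],[0,0,0.093,0],[0,0,0.106,0],[0,0,0.11,0]]]' 
python3 -m creep '[[[0,0,0,0],[0,0,0,0],[0,0,0,0],[0,0,0,0],[0,0,0,0]]]' 0.6 50
python3 -m creep '[[[0,0,0,0],[0,0,-0.01,0],[0,0,-0.03,0],[0,0,-0.06,0],[0,0,-0.08,0]]]'
python3 - <<'E'
from h import *
go(.499,.338,.12,-.124)
robot.read_camera("scene")
im=robot.read_camera("top");cv2.imwrite("pics/top4.png",im)
E
```

```text
t: 19.05
ee_pos: [0.6268, -0.0125, 0.0371]
tool_rot: [0.751, 0.66, -0.001, -0.001]
ft_force: [-0.1, -0.4, 1.0]
finger_gap: 0.954
t: 19.55
ee_pos: [0.6279, -0.0124, 0.0396]
tool_rot: [0.751, 0.66, 0.001, 0.001]
ft_force: [-0.6, 0.5, 7.0]
finger_gap: 0.738
t: 20.05
ee_pos: [0.6274, -0.0123, 0.1207]
tool_rot: [0.752, 0.66, 0.0, 0.0]
ft_force: [-0.3, -0.5, -2.4]
finger_gap: 0.741
go [ 0.499  0.338  0.12  -0.124] -> tool [ 0.3307 -0.1727  0.0005] roll -0.006 q6 0.07 tilt 0.0011 t 20.05
```

```bash
python3 -m creep '[[[0.018,-0.009,-0.005,0],[0.055,-0.029,-0.01,0],[0.095,-0.05,-0.01,0],[0.135,-0.07,-0.01,0],[0.175,-0.091,-0.01,0]]]'
python3 -m creep '[[[0.04,-0.021,0,0],[0.08,-0.042,0,0],[0.12,-0.063,0,0],[0.146,-0.077,0,0],[0.156,-0.082,0,0]]]'
python3 -m creep '[[[0,0,0.015,0],[0,0,0.04,0],[0,0,0.065,0],[0,0,0.078,0],[0,0,0.083,0]]]'
python3 -c "
from h import *
go(.499,.338,.0415,-.124)"
```

```text
t: 20.65
ee_pos: [0.558, 0.1748, 0.127]
tool_rot: [0.752, 0.66, -0.001, -0.0]
ft_force: [-0.2, -0.1, -3.5]
finger_gap: 0.743
t: 21.15
ee_pos: [0.4964, 0.3408, 0.1269]
tool_rot: [0.751, 0.661, -0.001, -0.0]
ft_force: [-0.2, -1.7, -4.2]
finger_gap: 0.745
t: 21.65
ee_pos: [0.4981, 0.3371, 0.043]
tool_rot: [0.752, 0.659, -0.002, -0.0]
ft_force: [0.1, 0.2, -2.5]
finger_gap: 0.741
go [ 0.499   0.338   0.0415 -0.124 ] -> tool [0.0011 0.0008 0.0015] roll -0.007 q6 0.68 tilt 0.0031 t 21.65
```

```bash
python3 -m creep '[[[0.001,0,0.001,0],[0.001,0,0.0015,0],[0.001,0,0.0015,0]]]'
python3 -m creep '[[[0,0,0,0],[0,0,0,0],[0,0,0,0],[0,0,0,0]]]' 0.92
python3 -m creep '[[[0,0,-0.01,0],[0,0,-0.035,0],[0,0,-0.07,0],[0,0,-0.11,0],[0,0,-0.14,0]]]'
python3 -c "
from h import *
go(.5596,-.33,.18,1.453)"
```

```text
t: 21.95
ee_pos: [0.4992, 0.3394, 0.0448]
tool_rot: [0.752, 0.66, 0.001, 0.0]
ft_force: [0.2, 0.4, -2.9]
finger_gap: 0.744
t: 22.35
ee_pos: [0.4989, 0.3394, 0.0441]
tool_rot: [0.752, 0.66, 0.0, 0.0]
ft_force: [-0.5, -0.3, -0.8]
finger_gap: 0.916
t: 22.85
ee_pos: [0.4989, 0.3394, 0.1873]
tool_rot: [0.752, 0.66, 0.001, 0.0]
ft_force: [0.2, 0.5, 0.3]
finger_gap: 0.92
go [ 0.5596 -0.33    0.18    1.453 ] -> tool [-0.6559  0.1469  0.0067] roll 1.559 q6 0.69 tilt 0.0023 t 22.85
```

```bash
python3 -m creep '[[[-0.02,0.004,0,0],[-0.06,0.013,0,0],[-0.105,0.023,0,0],[-0.15,0.033,0,0],[-0.195,0.044,0,0]]]'
python3 -m creep '[[[-0.045,0.01,0,0],[-0.09,0.02,0,0],[-0.135,0.03,0,0],[-0.18,0.04,0,0],[-0.225,0.05,0,0]]]'
python3 -m creep '[[[-0.045,0.01,0,0],[-0.09,0.02,0,0],[-0.135,0.03,0,0],[-0.18,0.041,0,0],[-0.225,0.051,0,0]]]'
python3 -m creep '[[[-0.009,0.002,0,0.14],[-0.009,0.002,0,0.28],[-0.009,0.002,0,0.42],[-0.009,0.002,0,0.56],[-0.009,0.002,0,0.7]]]'
python3 -m creep '[[[0,0,0,0.14],[0,0,0,0.28],[0,0,0,0.42],[0,0,0,0.56],[0,0,0,0.7]]]'
python3 -m creep '[[[0,0,0,0.12],[0,0,0,0.159],[0,0,0,0.159]]]'
python3 - <<'E'
from h import *
im=robot.read_camera("top");cv2.imwrite("pics/top5.png",im)
m=find("top","tub",(172,240),40)
if m is not None: print("tub",fit("tub",{"top":m},.004,[.499,.338,-.124]))
go(.5596,-.329,.058,1.453)
cv2.imwrite("pics/c5.png",cv2.resize(im[150:310,110:540],None,fx=1.85,fy=1.85,interpolation=cv2.INTER_CUBIC))
E
```

```text
t: 23.35
ee_pos: [0.5169, 0.1386, 0.1848]
tool_rot: [0.751, 0.66, 0.0, 0.0]
ft_force: [0.8, 0.1, 0.8]
finger_gap: 0.92
t: 23.85
ee_pos: [0.5373, -0.0913, 0.1849]
tool_rot: [0.752, 0.66, 0.0, 0.0]
ft_force: [0.5, 0.4, 0.4]
finger_gap: 0.92
t: 24.35
ee_pos: [0.5588, -0.3211, 0.1848]
tool_rot: [0.752, 0.66, 0.0, 0.0]
ft_force: [0.1, 0.8, 0.1]
finger_gap: 0.922
t: 24.85
ee_pos: [0.5597, -0.3283, 0.1847]
tool_rot: [0.933, 0.359, 0.0, 0.0]
ft_force: [0.2, 0.0, -0.3]
finger_gap: 0.924
t: 25.35
ee_pos: [0.5598, -0.3282, 0.1847]
tool_rot: [1.0, 0.018, 0.0, 0.0]
ft_force: [-0.3, -0.2, -0.1]
finger_gap: 0.92
t: 25.65
ee_pos: [0.5598, -0.3283, 0.1846]
tool_rot: [0.998, -0.059, 0.0, 0.0]
ft_force: [0.7, -0.2, 0.6]
finger_gap: 0.922
tub (array([ 0.49847546,  0.33977206, -0.11662292]), np.float64(0.10225272791270679))
go [ 0.5596 -0.329   0.058   1.453 ] -> tool [-1.000e-04  7.000e-04  1.262e-01] roll 0.001 q6 1.12 tilt 0.0003 t 25.8
```

View pics/c5.png

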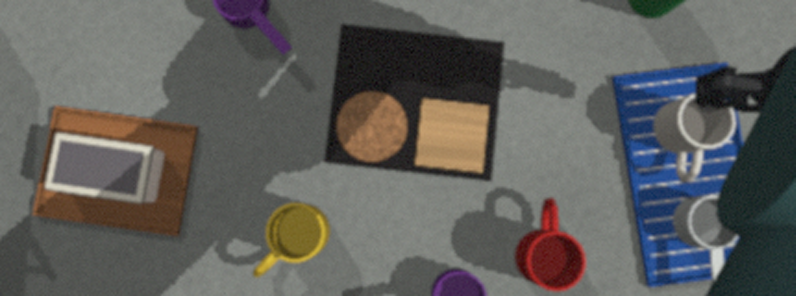

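The tub stands flat and centred in the lunch tray: the fit is within 2 mm and 0.01 rad. Now the mug goes back.

```bash
python3 -m creep '[[[0,0,0.02,0],[0,0,0.055,0],[0,0,0.09,0],[0,0,0.115,0],[0,0,0.126,0]]]' 
python3 -m creep '[[[0,0,0,0],[0,0,0,0],[0,0,0,0],[0,0,0,0],[0,0,0,0]]]' 0.6 40
python3 -m creep '[[[0,0,0,0],[0,0,-0.01,0],[0,0,-0.03,0],[0,0,-0.06,0],[0,0,-0.09,0]]]'
python3 -c "
from h import *
go(.5550,.0388,.15,1.453)"
```

```text
t: 26.3
ee_pos: [0.5588, -0.3277, 0.0552]
tool_rot: [0.998, -0.059, -0.001, -0.001]
ft_force: [-0.4, -0.3, -0.4]
finger_gap: 0.918
t: 26.8
ee_pos: [0.5599, -0.3284, 0.0585]
tool_rot: [0.998, -0.059, 0.0, 0.0]
ft_force: [-0.2, 0.7, -1.3]
finger_gap: 0.725
t: 27.3
ee_pos: [0.5596, -0.3281, 0.1494]
tool_rot: [0.998, -0.059, -0.0, -0.0]
ft_force: [-0.1, -1.2, -3.0]
finger_gap: 0.731
go [0.555  0.0388 0.15   1.453 ] -> tool [-0.0478 -0.3638 -0.0005] roll -0.0 q6 1.12 tilt 0.0002 t 27.3
```

```bash
python3 -m creep '[[[-0.003,-0.02,0,0],[-0.008,-0.06,0,0],[-0.013,-0.1,0,0],[-0.018,-0.14,0,0],[-0.024,-0.18,0,0]]]' 
python3 -m creep '[[[-0.005,-0.04,0,0],[-0.01,-0.08,0,0],[-0.016,-0.12,0,0],[-0.021,-0.16,0,0],[-0.024,-0.184,0,0]]]'
python3 -m creep '[[[0,0,0.015,0],[0,0,0.035,0],[0,0,0.055,0],[0,0,0.07,0],[0,0,0.078,0]]]'
python3 -m creep '[[[0,0,0.003,0],[0,0,0.005,0],[0,0,0.006,0],[0,0,0.006,0],[0,0,0.006,0]]]'
python3 -c "
from h import *
go(.5550,.0388,.06,1.453)"
```

```text
t: 27.8
ee_pos: [0.5566, -0.1447, 0.1477]
tool_rot: [0.998, -0.059, -0.0, -0.0]
ft_force: [0.9, 0.1, -3.0]
finger_gap: 0.728
t: 28.3
ee_pos: [0.5542, 0.0418, 0.1478]
tool_rot: [0.998, -0.058, -0.0, -0.0]
ft_force: [0.4, -0.7, -1.3]
finger_gap: 0.73
t: 28.8
ee_pos: [0.5542, 0.0386, 0.068]
tool_rot: [0.998, -0.059, -0.001, 0.0]
ft_force: [0.4, 0.6, -1.5]
finger_gap: 0.724
t: 29.3
ee_pos: [0.5552, 0.0388, 0.0643]
tool_rot: [0.998, -0.059, 0.0, -0.0]
ft_force: [0.9, -0.2, -2.7]
finger_gap: 0.729
go [0.555  0.0388 0.06   1.453 ] -> tool [-0.0002  0.0001  0.0043] roll -0.0 q6 1.71 tilt 0.0007 t 29.3
```

```bash
python3 -m creep '[[[0,0,0.001,0],[0,0,0.002,0],[0,0,0.0025,0],[0,0,0.0025,0]]]'
python3 -m creep '[[[0,0,0.001,0],[0,0,0.001,0],[0,0,0.001,0]]]'
```

```text
t: 29.7
ee_pos: [0.555, 0.0389, 0.0612]
tool_rot: [0.998, -0.059, -0.0, -0.0]
ft_force: [-0.6, 0.2, -3.2]
finger_gap: 0.731
t: 30.0
ee_pos: [0.555, 0.0389, 0.0603]
tool_rot: [0.998, -0.059, -0.0, 0.0]
ft_force: [-0.1, 0.0, -2.3]
finger_gap: 0.727
```

```bash
python3 -m creep '[[[0,0,0.0005,0],[0,0,0.0005,0],[0,0,0.0005,0]]]'
```

```text
t: 30.3
ee_pos: [0.555, 0.0389, 0.0598]
tool_rot: [0.998, -0.059, -0.0, -0.0]
ft_force: [0.8, 0.4, -1.7]
finger_gap: 0.726
```

```bash
python3 -m creep '[[[0,0,0.0005,0],[0,0,0.0005,0],[0,0,0.0005,0]]]';python3 -m creep '[[[0,0,0.0005,0],[0,0,0.0005,0],[0,0,0.0005,0]]]'
```

```text
t: 30.6
ee_pos: [0.5551, 0.0389, 0.0597]
tool_rot: [0.998, -0.059, 0.0, -0.0]
ft_force: [-1.2, 0.1, 3.5]
finger_gap: 0.73
t: 30.9
ee_pos: [0.5552, 0.0389, 0.0597]
tool_rot: [0.998, -0.059, 0.0, -0.0]
ft_force: [-6.5, 0.0, 10.5]
finger_gap: 0.73
```

```bash
python3 -m creep '[[[0,0,-0.0005,0],[0,0,-0.0005,0],[0,0,-0.0005,0],[0,0,-0.0005,0]]]' 0.93
python3 -m creep '[[[0,0,-0.01,0],[0,0,-0.035,0],[0,0,-0.07,0],[0,0,-0.11,0],[0,0,-0.125,0]]]'
python3 -c "
from h import *
go(.4456,-.344,.18,1.597)"
```

```text
t: 31.3
ee_pos: [0.555, 0.0388, 0.0591]
tool_rot: [0.998, -0.059, -0.0, 0.0]
ft_force: [0.2, -0.1, -0.2]
finger_gap: 0.929
t: 31.8
ee_pos: [0.556, 0.0389, 0.1893]
tool_rot: [0.998, -0.059, 0.003, -0.0]
ft_force: [0.3, 0.4, -0.0]
finger_gap: 0.929
go [ 0.4456 -0.344   0.18    1.597 ] -> tool [-0.0645  0.3932  0.0087] roll -0.144 q6 1.71 tilt 0.0052 t 31.8
```

```bash
python3 -m creep '[[[-0.003,0.02,0,0],[-0.01,0.06,0,0],[-0.017,0.105,0,0],[-0.025,0.15,0,0],[-0.032,0.195,0,0]]]'
python3 -m creep '[[[-0.007,0.045,0,0],[-0.015,0.09,0,0],[-0.022,0.135,0,-0.07],[-0.03,0.175,0,-0.144],[-0.0325,0.198,0,-0.144]]]'
python3 - <<'E'
from h import *
im=robot.read_camera("top");cv2.imwrite("pics/top6.png",im)
m=find("top","mug",(309,216),25)
if m is not None: print("mug",fit("mug",{"top":m},.006,[.555,.039,1.45]))
m=find("top","measuring_cup",(490,270),45)
if m is not None: print("cup",fit("measuring_cup",{"top":m},.004,[.4456,-.344,1.6]))
go(.4456,-.344,.034,1.597)
E
```

```text
t: 32.3
ee_pos: [0.4993, -0.1524, 0.1847]
tool_rot: [0.998, -0.059, 0.0, 0.0]
ft_force: [1.0, -0.1, 0.2]
finger_gap: 0.932
t: 32.8
ee_pos: [0.4433, -0.3463, 0.1845]
tool_rot: [1.0, 0.013, -0.0, 0.0]
ft_force: [-0.9, 0.6, 0.4]
finger_gap: 0.93
mug (array([0.55336538, 0.03753614, 1.41830317]), np.float64(0.1168375799517668))
cup (array([ 0.44752419, -0.34535954,  1.61523446]), np.float64(0.3320247412269629))
go [ 0.4456 -0.344   0.034   1.597 ] -> tool [0.001  0.0007 0.1503] roll -0.001 q6 0.84 tilt 0.0003 t 33.05
```

```bash
python3 -m creep '[[[0.001,0,0.02,0],[0.001,0,0.06,0],[0.001,0,0.105,0],[0.001,0,0.135,0],[0.001,0,0.149,0]]]' 
python3 -m creep '[[[0,0,0,0],[0,0,0,0],[0,0,0,0],[0,0,0,0],[0,0,0,0]]]' 0.55 30
python3 -m creep '[[[0,0,0,0],[0,0,-0.01,0],[0,0,-0.03,0],[0,0,-0.06,0],[0,0,-0.1,0]]]'
python3 -c "
from h import *
go(.5455,-.0568,.13,1.597)"
```

```text
t: 33.55
ee_pos: [0.445, -0.3419, 0.0326]
tool_rot: [1.0, 0.014, -0.001, -0.001]
ft_force: [0.3, -0.6, 0.4]
finger_gap: 0.929
t: 34.05
ee_pos: [0.4459, -0.344, 0.0363]
tool_rot: [1.0, 0.013, 0.001, 0.0]
ft_force: [2.6, -1.2, 5.9]
finger_gap: 0.679
t: 34.55
ee_pos: [0.4449, -0.3432, 0.1356]
tool_rot: [1.0, 0.013, -0.001, -0.001]
ft_force: [-0.6, 0.2, -0.1]
finger_gap: 0.682
go [ 0.5455 -0.0568  0.13    1.597 ] -> tool [ 0.1079 -0.2837  0.0059] roll -0.0 q6 0.84 tilt 0.0026 t 34.55
```

```bash
python3 -m creep '[[[0.007,-0.02,0,0],[0.022,-0.057,0,0],[0.037,-0.097,0,0],[0.052,-0.137,0,0],[0.067,-0.177,0,0]]]' 
python3 -m creep '[[[0.015,-0.04,0,0],[0.028,-0.075,0,0],[0.037,-0.098,0,0],[0.04,-0.106,0,0],[0.0405,-0.1065,0,0]]]'
python3 -m creep '[[[0,0,0.015,0],[0,0,0.04,0],[0,0,0.065,0],[0,0,0.08,0],[0,0,0.088,0]]]'
python3 -m creep '[[[0,0,0.003,0],[0,0,0.004,0],[0,0,0.005,0],[0,0,0.005,0],[0,0,0.005,0]]]'
python3 -c "
from h import *
go(.5455,-.0568,.038,1.597)"
```

```text
t: 35.05
ee_pos: [0.5082, -0.1636, 0.1361]
tool_rot: [1.0, 0.013, 0.0, 0.0]
ft_force: [0.2, -0.5, -0.4]
finger_gap: 0.678
t: 35.55
ee_pos: [0.5459, -0.057, 0.1356]
tool_rot: [1.0, 0.014, 0.0, 0.0]
ft_force: [-0.5, -0.4, -1.3]
finger_gap: 0.68
t: 36.05
ee_pos: [0.5448, -0.0583, 0.0453]
tool_rot: [1.0, 0.012, -0.001, -0.0]
ft_force: [-0.3, 0.3, 0.1]
finger_gap: 0.68
t: 36.55
ee_pos: [0.546, -0.0576, 0.0428]
tool_rot: [1.0, 0.013, 0.0, 0.0]
ft_force: [0.1, -0.5, -0.4]
finger_gap: 0.679
go [ 0.5455 -0.0568  0.038   1.597 ] -> tool [-0.0005 -0.0008  0.0048] roll -0.0 q6 1.39 tilt 0.0008 t 36.55
```

```bash
python3 -m creep '[[[0,0,0.001,0],[0,0,0.002,0],[0,0,0.003,0],[0,0,0.004,0],[0,0,0.004,0]]]'
python3 -m creep '[[[0,0,0.001,0],[0,0,0.0015,0],[0,0,0.0015,0]]]'
```

```text
t: 37.05
ee_pos: [0.5458, -0.0576, 0.0383]
tool_rot: [1.0, 0.013, 0.0, -0.0]
ft_force: [0.6, -0.8, -0.8]
finger_gap: 0.679
t: 37.35
ee_pos: [0.546, -0.0576, 0.0382]
tool_rot: [1.0, 0.013, 0.0, 0.0]
ft_force: [-10.6, 1.2, 18.3]
finger_gap: 0.68
```

In contact with the coaster. I'll release, rise, back away and check.

```bash
python3 -m creep '[[[0,0,-0.001,0],[0,0,-0.0015,0],[0,0,-0.0015,0]]]'
python3 -m creep '[[[0,0,0,0],[0,0,0,0],[0,0,0,0],[0,0,0,0]]]' 0.86
python3 -m creep '[[[0,0,-0.01,0],[0,0,-0.035,0],[0,0,-0.07,0],[0,0,-0.11,0],[0,0,-0.15,0]]]'
python3 -m creep '[[[0,0.02,-0.01,0],[0,0.06,-0.01,0],[0,0.1,-0.01,0],[0,0.145,-0.01,0],[0,0.19,-0.01,0]]]'
python3 -m creep '[[[0,0.04,0,0],[0,0.08,0,0],[0,0.11,0,0],[0,0.12,0,0],[0,0.12,0,0]]]'
python3 - <<'E'
from h import *
im=robot.read_camera("top");cv2.imwrite("pics/top7.png",im)
for n,z,near,p0 in(("mug",.006,(309,216),[.555,.039,1.45]),("measuring_cup",.006,(356,228),[.5458,-.0576,1.6]),("tub",.004,(172,240),[.499,.338,-.124])):
    m=find("top",n,near,25)
    if m is not None:
        f=fit(n,{"top":m},z,p0);print(n,np.round(f[0],4),round(f[1],3))
    else: print(n,"not found")
b=robot.read_camera("scene")
cv2.imwrite("pics/c7.png",cv2.resize(np.vstack([im[100:310,110:530],b[110:310,140:560]]),None,fx=1.4,fy=1.4,interpolation=cv2.INTER_CUBIC))
E
```

```text
t: 37.65
ee_pos: [0.5458, -0.0576, 0.0383]
tool_rot: [1.0, 0.013, 0.0, 0.0]
ft_force: [-1.5, 0.3, 1.6]
finger_gap: 0.681
t: 38.05
ee_pos: [0.5457, -0.0576, 0.0382]
tool_rot: [1.0, 0.013, -0.0, 0.0]
ft_force: [-0.7, -1.1, -0.2]
finger_gap: 0.863
t: 38.55
ee_pos: [0.5455, -0.0575, 0.1906]
tool_rot: [1.0, 0.013, 0.0, -0.0]
ft_force: [0.7, 0.2, 0.1]
finger_gap: 0.857
t: 39.05
ee_pos: [0.5505, -0.2491, 0.1994]
tool_rot: [1.0, 0.013, 0.0, 0.0]
ft_force: [0.3, 0.4, -0.2]
finger_gap: 0.857
t: 39.55
ee_pos: [0.5536, -0.3683, 0.1985]
tool_rot: [1.0, 0.012, -0.0, -0.0]
ft_force: [-0.0, 0.7, 0.8]
finger_gap: 0.863
mug [0.5545 0.0373 1.425 ] 0.105
measuring_cup [ 0.5468 -0.0586  1.6058] 0.092
tub [ 0.4984  0.338  -0.1222] 0.114
```

View pics/c7.png

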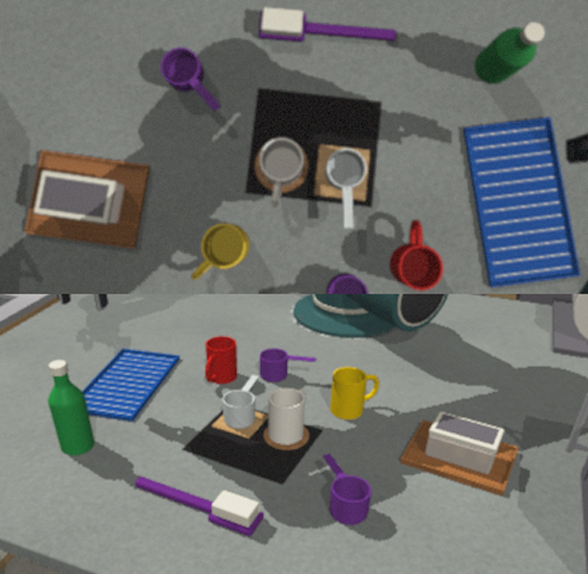

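The picture shows the mug at crop (282,165) on the cork, the cup at (345,170) on the wood and the tub at (78,195) in the tray. All are upright, and the fits put each within 3 mm of its target. The arm is clear, so I'm handing in.

```bash
python3 -c "
from rig import robot
print(robot.finish_job())"
```

```text
the job is handed in; nothing more can be done
None
```

The job is done and handed in at about 40 s on the robot's clock, well under the 128 s limit. I moved the mug and then the measuring cup to the draining tray, put the tub in the lunch tray, then returned the mug and the cup to their own coasters.

The last checks, taken with the top camera against the measured target centres:

| Item | Target | Offset from target |
|---|---|---|
| mug | round coaster | about 1 mm |
| measuring cup | square coaster | about 2–3 mm |
| tub | lunch tray | under 1 mm, turned less than 0.01 rad |

- **Upright and clear:** in the last pictures all three stand upright, the gripper is clear, and the brush, soap bottle and look-alikes appear unmoved. I judged the bystanders by eye and did not measure them.
- **Mug set-downs:** the wrist force reached about 26 N pressing the mug onto the draining tray, because I stepped down further than needed after contact. On the coaster it was about 11 N. These are wrist readings at the end of each move, not the contact force itself; the limit is 60 N.
- **Small drops:** the tub was released about 2–3 mm above the tray floor, and the cup possibly about 1 mm above the draining tray.
- **Disagreements:** the square coaster's position varied by about 2 mm between fits. The fit to the scene-camera masks was worse than the top camera's, so I relied on the top camera. No check failed.

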